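# Couple the shear machine's carriage to its drive

### The arm

A 7-joint arm with a two-finger parallel gripper is mounted at the origin on the work surface. World frame = base frame: x ahead of the robot, y to its left, z up, the work surface at z = 0. Lengths are in m, angles in degrees, forces in N, time in s.
With the tool pointing down it reaches from about 0.425 to 0.875 m from the base axis. Payload 4.7 kg.
Tool frame: the origin (TCP) lies at the very end of the fingers, on their centre line; the grasp point (between the pads) lies 19 mm behind it; z points along the fingers, y is the line along which they close (so a half turn about z gives the same grasp; the last joint's range is limited). The gripper opens to 87 mm and grips with 3 to 60 N. Pads are 19 mm wide; open, the fingers measure 117 mm over their backs; the gripper's body (75 mm by 190 mm) begins 51 mm behind the grasp point.
Start: joints at [77.813, 18.392, -4.016, 83.108, 1.295, 78.541, -3.26], TCP at [0.146, -0.633, 0.223] pointing down, gripper open.
Joint ranges: [-163.93, 163.93], [-17.29, 119.83], [-79.2, 71.16], [3.27, 140.29], [-89.18, 269.18], [5.43, 117.66], [-154.24, 154.24]. Speed limits (degrees/s): [147.25, 147.25, 180, 180, 180, 180, 180].

### API

Orientations are given as [roll, pitch, yaw] about the fixed x, y, z axes, in that order (R = Rz(yaw) Ry(pitch) Rx(roll)).
In Python, from cell import get_obs, read_camera, sign_off, silhouettes gives the robot as it stands.
- The arm moves only by the tool play_rows, never from a script. Its argument "steps" is a list that holds one entry, the list of rows, each a list of 7 numbers: the shift along the tool's x, y, z in m, then the turn, a rotation vector about the tool's x, y, z in rad, then the finger opening in m, from 0 to 0.087. A call has 1 to 12 rows; each row shifts and turns the commanded pose from where the row before left it, along the tool's axes as they then stand; what a row does not reach is not made up. A row lasts 1/10 s, in which the tool goes at most 50 mm and 8.59 degrees, less where a joint would pass 70% of its speed; a pose out of reach is approached as far as the arm can. A call is refused whole if a number of a shift passes 0.05 or a number of a turn 0.15, either way. A call with a gripper value outside its range is refused whole. The fingers move at their own pace and stop on an object; "force" is the grip in N (left out, the last holds). Time passes only in rows, so rows that do not move let the fingers close. It gives the time, the measured TCP pose, the force, the opening and the grip force at its end, in the units of the state.
- get_obs(): the state, without advancing time (a new reading comes with each control period).
- read_camera(name): name is "side" or "top"; returns a dict with "frame" (480x640x3 uint8, red, green, blue), "intrinsics" (3x3 intrinsics, pixels), "k1" (the pictures are not rectified: a ray, as slopes to the right and down, at radius r is drawn at 1 + k1 r^2 times it, then the intrinsics apply), "view" (4x4, takes a point from world to camera coordinates). Camera axes: x right, y up, looking along -z (the intrinsics and any distortion apply to the point x, -y, -z); pixel columns grow to the right and rows downward; lengths in m; the calibration is good to about 2 mm. A picture is of the moment at which its call begins. There is no depth.
- sign_off(): hands the job in; it is judged then, once.
Trained networks look in the newest picture that a camera, given by its name, has taken for a name from the list of things; names that differ only in an ending like _2 or _b are one class to them, and where a whole thing is asked for, a point or a joint stands for the part that bears it (a point fixed in the world has none). Each returns a list of dicts, best first, with "p" (0 to 1); they miss things now and then, are a little off and sometimes report something else, mostly with a low value. They report only what shows in the picture. A call takes as long as a camera call. They do not tell look-alikes from the thing itself.
- silhouettes(camera, name): "pixels" (480x640 bool, what is visible of it) and "extent" ([left, top, right, bottom] in pixels, round what is visible of it).
The state is a dict: "time_s": time; "qpos": joint angles; "joint_velocities": joint speeds; "effort": joint torques, N m; "tool_pos": TCP position; "tool_rot": TCP orientation; "force": force on the tool from outside, world axes, zero at the start; "wrist_torque": the same for the moment, N m; "grip_width": finger opening in m; "grasp_force": force on a finger pad.
Only numpy, scipy, OpenCV 4.12 (cv2) and the standard library are available. Lean on these libraries where they do the work, as an engineer would, in place of code of your own. Each camera call takes 0.05 s, during which the arm holds its last target. There are 200 camera calls.

### The job

Couple the shear machine's carriage to its drive for the next soil test: run the carriage up so that its fork goes over the flat tongue of the drive rod, then take the large knob-headed coupling pin from the pin block and ease it down through both knuckles of the fork and the tongue between them until its collar sits on the fork. The rod stopped wherever the last test left it, so feel for the hole and do not force the pin. Let go of the pin when it is home, and leave the other things on the bench as they are.

Things in the scene. Friction and masses are not known exactly. Their poses are not given: they have to be found in the camera images.
- machine: Bench-top direct shear machine, fixed. Grey bed 200 x 910 mm, its top at 50 mm height. Origin on the bench under the middle of the drive rod's stroke; z up; +y along the bed to the drive (white gearbox 170 wide, 165 mm high, its face 145 mm from the origin, a 22 mm deep bearing on it), -y to the load ring. Fork and rod lie along this y axis (x = 0).
- drive_mid (a point): Fixed on the machine, 104 mm above its origin, axes as the machine's: where the hole of the rod's tongue stands at mid stroke. The stopped rod (stiff, cannot be pushed) is up to 14 mm from this either way along y, so the true hole is too; not off in x. Tongue: flat steel bar 34 wide, 52 mm long, vertical 13.5 mm hole in its middle, heights 97 to 111 mm; inside the fork it is hidden.
- carriage (a joint): Travel of the carriage along the machine's +y, m: 0 fully back, 0.080 fork hole over drive_mid, 0.096 end stop. Rolls against 1.5 to 3 N, weighs 3 kg, stays where left. It carries an aluminium water bath 140 wide x 200 long, rim at 138 mm height, its near end wall 107 mm behind (-y of) the fork hole, with a brass shear box inside, and in front of it the neck and fork.
- neck (a point): On the carriage: middle of the top face of the steel neck between bath and fork, 79 mm behind the fork hole, at 128 mm height; axes as the machine's. The neck is 26 mm wide (machine x), 46 mm long and 48 mm high with free space on both sides: grip it across its width from above to move the carriage.
- fork_hole (a point): On the carriage: centre of the hole in the fork's upper knuckle at its top face, at 128 mm height; axes as the machine's. Fork: two rings 30 mm outside, 13.5 mm holes, heights 114 to 128 and 80 to 94 mm, with a slot between, 56 mm deep, open to the drive, that the tongue enters with 3 mm to spare above and below. A pin held in the upper knuckle and moved along y takes the carriage along.
- pin: Coupling pin, steel, about 0.14 kg. Shank 12 mm thick, 66 mm long, the last 4 mm tapering to a flat tip 9 mm across; collar 30 mm across, 4 mm thick; round grip knob 22 mm across, 28 mm high. Origin on the axis at the collar's underside, z up: tip at -66 mm, knob from 4 to 32 mm. Stands in one of the block's holes, collar on the block: the largest head there.
- block: Grey plastic block on the bench, fixed, 50 x 130 x 74 mm high, with three vertical 13.5 mm through holes in a row along its y axis at -42, 0 and +42 mm, holding the coupling pin and two locking pins. Origin under its centre.
- lock_a: Shear box locking pin (bystander) in the pin block: slotted cheese head 18 mm across and 10 mm high, 42 mm shank. Origin under the head. Leave it.
- lock_b: A second such locking pin. Leave it.
- tray: Small steel tray 100 x 160 x 18 mm, fixed, beside the pin block, with two tins. Origin under its centre.
- tin_a: Aluminium moisture tin with lid, 52 mm across, 32 mm high, on the tray; origin under it. Leave it.
- tin_b: A second such tin on the tray. Leave it.
- tin_c: A third such tin, on the bench. Leave it.
- cutter: Brass specimen cutter ring, 72 mm across, 20 mm high, on the bench; origin under its centre. Leave it.
- spatula: Steel spatula lying on the bench. Leave it.
- weight: Slotted load weight, 90 mm across, 34 mm high, on the bench. Leave it.
Not all that is in view belongs to the job. Leave any pink or purple look-alike of the pin alone.

How it is judged (in metres and radians):
On the way:
1. the carriage has been run up to the drive, its fork over the rod's tongue (y of fork_hole in the frame of drive_mid between -0.016 and 0.016 m), for 0.2 s.
At the end, for the whole second after the job is handed in: The coupling pin is let go and at rest in the fork hole (within 3 mm and 0.06 rad of its axis), collar down on the upper knuckle (within 2.5 mm), with the fork hole within 16 mm of drive_mid along the machine, where the pin can only be down if it is through the tongue (all of step 1 and z of pin in the frame of fork_hole between -0.003 and 0.0025 m and horizontal distance between pin and fork_hole below 0.003 m and angle between the z axis of pin and the z axis of fork_hole, either way round below 0.06 rad and contact force between the fingers and pin below 0.2 N and linear speed of pin below 0.02 m/s); the robot touches nothing.
It fails at once if the coupling pin is forced: more than 30 N between it and the machine (contact force between pin and machine above 30 N).
It fails at once if a bystander (tins, cutter ring, spatula, weight, locking pins) is moved by more than 20 mm (distance of any of tin_a, tin_b, tin_c, cutter, spatula, weight, lock_a, lock_b from where it was at the start of the episode above 0.02 m).
It also fails if it takes over 72 s, if anything falls off the work surface, if the arm or the gripper's body presses on something with over 40 N, if the wrist force passes 120 N, or if a joint passes its speed limit or range.

## Working session

There is one attempt and no reset: what is moved stays moved. The work goes in short steps, Python scripts to look and compute and a tool call to move; the robot and the scene stay as the last step left them, time stands still between calls to the robot, and variables do not carry over. Pictures are saved under pics/ and viewed, at most 10 in all, crops included, and the job is handed in when it is done.

Besides the shell and the picture viewer there is one more tool, called after ">>>" in YAML: its name, and indented under it one key for each argument. play_rows: Moves the arm, as the interface text tells. Its arguments: {"type":"object","properties":{"steps":{"type":"array","items":{"type":"array","items":{"type":"array","items":{"type":"number"}}}},"force":{"type":"number"}},"required":["steps"]}

```bash
mkdir -p pics
cat > h.py <<'E'
import numpy as np, cv2
from cell import *
def ray(c,u,v):
    K=np.array(c["intrinsics"]);k1=c["k1"]
    p=cv2.undistortPoints(np.array([[[u,v]]],float),K,np.array([k1,0,0,0.])) [0,0]
    V=np.array(c["view"]);R=V[:3,:3];o=-R.T@V[:3,3]
    return o,R.T@np.array([p[0],-p[1],-1.])
def at_z(c,u,v,z):
    o,d=ray(c,u,v);return o+d*(z-o[2])/d[2]
def proj(c,P):
    V=np.array(c["view"]);K=np.array(c["intrinsics"]);q=V[:3,:3]@P+V[:3,3]
    s=np.array([q[0],-q[1]])/-q[2];s=s*(1+c["k1"]*(s@s));return K[:2,:2]@s+K[:2,2]
E
python3 - <<'E'
from h import *
for n in("top","side"):
    c=read_camera(n);cv2.imwrite(f"pics/{n}0.png",c["frame"][...,::-1])
    V=np.array(c["view"]);print(n,-V[:3,:3].T@V[:3,3],V[:3,:3].round(3).tolist(),c["intrinsics"],c["k1"])
    for k in("pin","fork_hole","neck","block","lock_a","machine","carriage"):
        for s in silhouettes(n,k)[:3]:
            m=s["pixels"];ys,xs=np.nonzero(m)
            print(k,round(s["p"],2),np.round(s["extent"]),(xs.mean().round(1),ys.mean().round(1)),len(xs))
o=get_obs();print(o)
E
```

```text
top [ 0.40243771 -0.01528427  1.37402441] [[-0.011, -1.0, 0.005], [0.999, -0.011, 0.035], [-0.035, 0.005, 0.999]] [[487.56968016   0.         312.89801265]
 [  0.         487.56968016 234.49738547]
 [  0.           0.           1.        ]] -0.0641849903137768
pin 0.49 [240. 238. 246. 250.] (np.float64(241.5), np.float64(244.0)) 78
pin 0.41 [234. 266. 240. 279.] (np.float64(236.6), np.float64(273.8)) 59
fork_hole 0.88 [320. 135. 443. 195.] (np.float64(396.3), np.float64(163.2)) 5364
neck 0.7 [318. 133. 447. 192.] (np.float64(395.8), np.float64(163.2)) 5261
block 0.65 [204. 234. 251. 252.] (np.float64(227.2), np.float64(242.5)) 862
block 0.61 [320. 135. 444. 194.] (np.float64(396.5), np.float64(163.3)) 5352
machine 0.68 [130. 127. 508. 215.] (np.float64(324.2), np.float64(168.8)) 25620
machine 0.64 [384. 240. 403. 259.] (np.float64(393.9), np.float64(248.5)) 271
carriage 0.62 [318. 134. 447. 195.] (np.float64(396.3), np.float64(163.4)) 5435
carriage 0.15 [345. 224. 408. 262.] (np.float64(376.2), np.float64(243.6)) 1533
side [-0.09727899  0.74843036  0.8456983 ] [[-0.804, -0.595, -0.01
[... 898 characters left out ...]
s': 0.8, 'qpos': array([77.81435358, 18.38958074, -4.01705655, 83.10918393,  1.29522808,
       78.5397025 , -3.25936712]), 'joint_velocities': array([ 0.0729788 ,  0.02740266,  0.05320193,  0.00113946, -0.07460278,
       -0.00468503,  0.04048561]), 'effort': array([ 2.08827082e-04, -4.91044486e+01, -4.02940493e-01, -3.12750793e+01,
       -6.37070392e-02,  3.34682164e-02,  1.97101923e-05]), 'tool_pos': array([ 0.1461303 , -0.63337715,  0.22259891]), 'tool_rot': array([1.79993317e+02, 2.70208476e-03, 1.29960644e+01]), 'force': array([-0.19646793, -0.15277073,  0.33118125]), 'wrist_torque': array([ 0.03540368,  0.07880544, -0.02714261]), 'grasp_force': 0.0, 'grip_width': 0.08703725885827117}
```

View pics/top0.png

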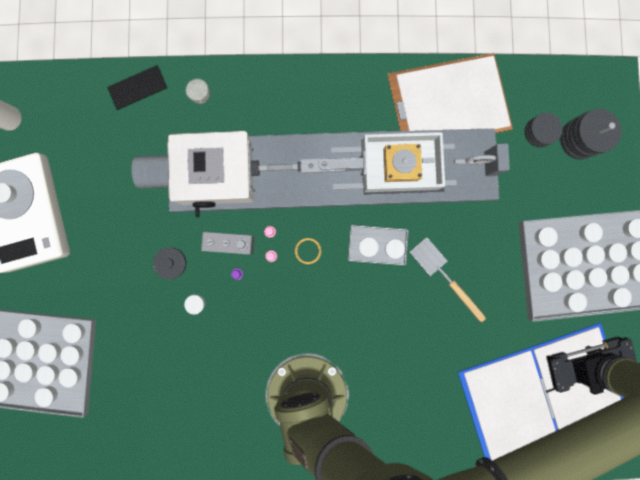

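View pics/side0.png

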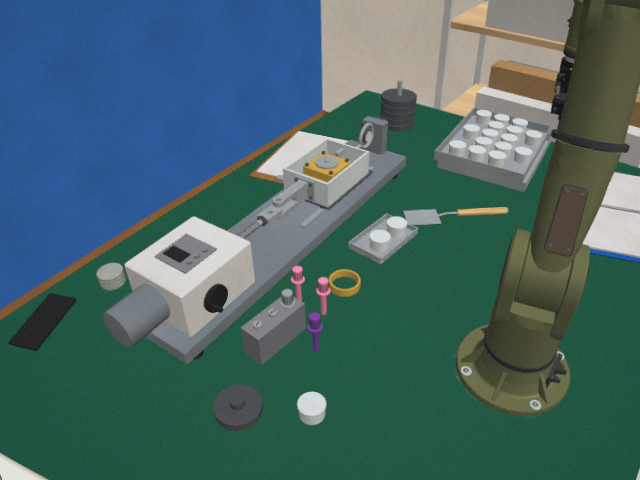

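The top view shows the machine with its drive on the left (+y), the fork near (305,165) and the neck near (340,165). The real pin is the grey, largest head at about (241,244) in top and (288,298) in side; the pink and purple ones are look-alikes. I'll take closer crops next.

Run:
```python
import cv2
a=cv2.imread("pics/top0.png")[120:260,190:390];cv2.imwrite("pics/topc.png",cv2.resize(a,None,fx=4,fy=4,interpolation=cv2.INTER_CUBIC))
a=cv2.imread("pics/side0.png")[170:320,230:370]
cv2.imwrite("pics/sidec.png",cv2.resize(a,None,fx=4,fy=4,interpolation=cv2.INTER_CUBIC))
```

```text
(no output)
```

View pics/topc.png

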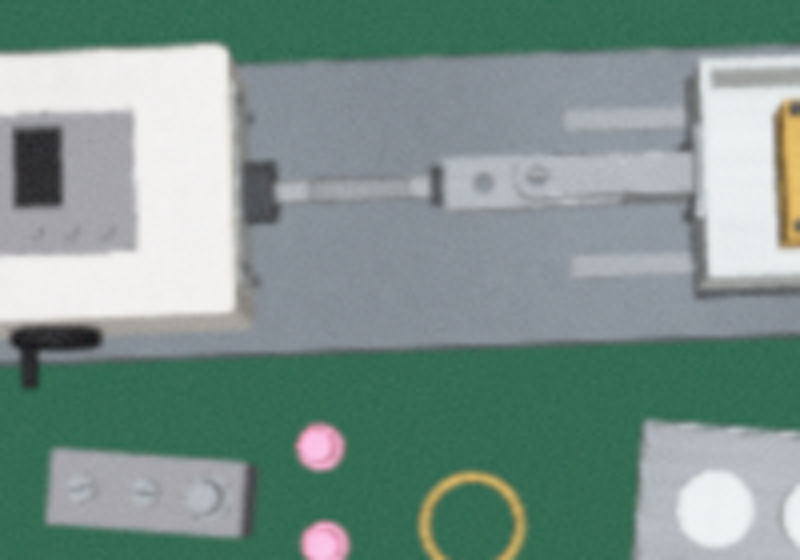

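View pics/sidec.png

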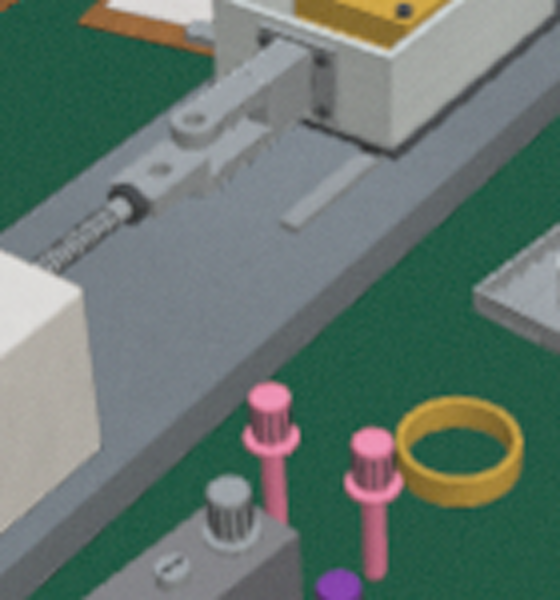

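The crops show the fork hole at about (324.5,163.5) in top and (278.5,200.5) in side. The tongue hole is still visible at (311,165.5) and (270,212), so its offset from the fork hole can be measured directly.

Run:
```python
from h import *
C={n:read_camera(n) for n in("top","side")}
def tri(a,b):
    A=[];B=[]
    o1,d1=ray(C["top"],*a);o2,d2=ray(C["side"],*b)
    M=np.stack([d1,-d2],1);t=np.linalg.lstsq(M,o2-o1,rcond=None)[0]
    p,q=o1+d1*t[0],o2+d2*t[1];return (p+q)/2,np.linalg.norm(p-q)
T=lambda x,y:(190+x/4-.375,120+y/4-.375)
S=lambda x,y:(230+x/4-.375,170+y/4-.375)
for n,a,b,z in(("fork",T(538,174),S(194,122),.128),("tongue",T(484,182),S(160,169),.111),("knob",T(202,495),S(230,490),.106)):
    print(n,at_z(C["top"],*a,z).round(4),at_z(C["side"],*b,z).round(4),tri(a,b))
for l in(((20,361),(780,338)),((260,64),(680,49))):
    p,q=[at_z(C["top"],*T(*u),.05) for u in l];d=p-q;print("edge",p.round(4),q.round(4),np.degrees(np.arctan2(-d[0],d[1])))
l=((484,182),.111),((538,174),.128)
p,q=[at_z(C["top"],*T(*u),z) for u,z in(((448,182),.111),((690,174),.128))];d=p-q;print("fork axis",np.degrees(np.arctan2(-d[0],d[1])))
# block corners/pins
for u in((82,489),(146,491)):print("lock",at_z(C["top"],*T(*u),.084))
# gearbox face / bearing front edge at axis height
print("bearing front",at_z(C["top"],*T(277,190),.115))
```

```text
fork [ 0.6291 -0.053   0.128 ] [ 0.6246 -0.0479  0.128 ] (array([ 0.62975336, -0.05329308,  0.12307454]), np.float64(0.0005223375741828992))
tongue [ 0.6272 -0.0182  0.111 ] [ 0.6263 -0.0169  0.111 ] (array([ 0.62750072, -0.0181991 ,  0.10976879]), np.float64(8.943776827947211e-05))
knob [0.4252 0.1674 0.106 ] [0.4232 0.1686 0.106 ] (array([0.42488244, 0.16739491, 0.10421631]), np.float64(0.000940679587858596))
edge [0.519  0.2996 0.05  ] [ 0.5291 -0.2192  0.05  ] 1.1218537848674925
edge [0.7215 0.1345 0.05  ] [ 0.7291 -0.154   0.05  ] 1.5023228885232063
fork axis 0.26591085978047824
lock [0.43042622 0.25030756 0.084     ]
lock [0.428659   0.20775037 0.084     ]
bearing front [0.62277681 0.11639048 0.115     ]
```

```bash
cat >> h.py <<'E'
def plan(target,yaw,n,nr=12):
    o=get_obs();p=np.array(o["tool_pos"]);t=np.array(target);y0=o["tool_rot"][2];dy=(yaw-y0+180)%360-180
    r=min(n,nr);out=[];y=np.radians(y0);pos=p.copy()
    for i in range(n):
        d=p+(t-p)*(i+1)/n-pos
        X=np.array([np.cos(y),np.sin(y)]);Y=np.array([np.sin(y),-np.cos(y)])
        s=[round(float(v),3) for v in(d[:2]@X,d[:2]@Y,-d[2])]
        w=round(float(-np.radians(dy)/r),3) if i<r else 0
        pos+=np.r_[X*s[0]+Y*s[1],-s[2]];y-=w;out.append(s+[0,0,w,.07])
    print(o["time_s"],p.round(4),np.round(o["tool_rot"],2),np.round(o["force"],2))
    for k in range(0,n,12):print(str(out[k:k+12]).replace(" ",""))
E
python3 -c "
from h import *
plan([.630,-.131,.24],91.3,18)"
```

```text
0.9 [ 0.1461 -0.6334  0.2226] [179.99   0.    13.  ] [ 0.57 -0.49 -0.24]
[[0.032,-0.021,-0.001,0,0,-0.114,0.07],[0.035,-0.017,-0.001,0,0,-0.114,0.07],[0.037,-0.014,-0.001,0,0,-0.114,0.07],[0.037,-0.009,-0.001,0,0,-0.114,0.07],[0.039,-0.004,-0.001,0,0,-0.114,0.07],[0.038,-0.001,-0.001,0,0,-0.114,0.07],[0.039,0.004,-0.001,0,0,-0.114,0.07],[0.038,0.009,-0.001,0,0,-0.114,0.07],[0.036,0.013,-0.001,0,0,-0.114,0.07],[0.035,0.016,-0.001,0,0,-0.114,0.07],[0.033,0.021,-0.001,0,0,-0.114,0.07],[0.03,0.024,-0.001,0,0,-0.114,0.07]]
[[0.027,0.028,-0.001,0,0,0,0.07],[0.028,0.028,-0.001,0,0,0,0.07],[0.027,0.027,-0.0,0,0,0,0.07],[0.027,0.028,-0.001,0,0,0,0.07],[0.027,0.027,-0.001,0,0,0,0.07],[0.028,0.028,-0.001,0,0,0,0.07]]
```

>>> play_rows:
  steps:
    - [[0.032,-0.021,-0.001,0,0,-0.114,0.07],[0.035,-0.017,-0.001,0,0,-0.114,0.07],[0.037,-0.014,-0.001,0,0,-0.114,0.07],[0.037,-0.009,-0.001,0,0,-0.114,0.07],[0.039,-0.004,-0.001,0,0,-0.114,0.07],[0.038,-0.001,-0.001,0,0,-0.114,0.07],[0.039,0.004,-0.001,0,0,-0.114,0.07],[0.038,0.009,-0.001,0,0,-0.114,0.07],[0.036,0.013,-0.001,0,0,-0.114,0.07],[0.035,0.016,-0.001,0,0,-0.114,0.07],[0.033,0.021,-0.001,0,0,-0.114,0.07],[0.03,0.024,-0.001,0,0,-0.114,0.07]]

```text
time_s: 2.1
tool_pos: [0.4692, -0.2974, 0.2349]
tool_rot: [180.0, 0.0, 91.6]
force: [1.1, -0.4, 0.4]
grip_width: 0.0699
grasp_force: 0.0
```

>>> play_rows:
  steps:
    - [[0.027,0.028,-0.001,0,0,0,0.07],[0.028,0.028,-0.001,0,0,0,0.07],[0.027,0.027,0,0,0,0,0.07],[0.027,0.028,-0.001,0,0,0,0.07],[0.027,0.027,-0.001,0,0,0,0.07],[0.028,0.028,-0.001,0,0,0,0.07],[0,0,0,0,0,0,0.07],[0,0,0,0,0,0,0.07]]

```text
time_s: 2.9
tool_pos: [0.6306, -0.1295, 0.2392]
tool_rot: [-180.0, -0.0, 91.5]
force: [-0.4, -1.7, -0.4]
grip_width: 0.07
grasp_force: 0.0
```

>>> play_rows:
  steps:
    - [[-0.001,0,0.03,0,0,0,0.06],[0,0,0.04,0,0,0,0.06],[0,0,0.04,0,0,0,0.06],[0,0,0.03,0,0,0,0.06],[0,0,0,0,0,0,0.06],[0,0,0,0,0,0,0.02],[0,0,0,0,0,0,0.02],[0,0,0,0,0,0,0.02],[0,0,0,0,0,0,0.02],[0,0,0,0,0,0,0.02]]
  force: 25

```text
time_s: 3.9
tool_pos: [0.6308, -0.1318, 0.1005]
tool_rot: [179.9, 0.0, 91.4]
force: [-0.2, 0.2, 0.4]
grip_width: 0.0276
grasp_force: 0.0
```

>>> play_rows:
  steps:
    - [[0,0,0,0,0,0,0.01],[0,0,0,0,0,0,0.01],[0,0,0,0,0,0,0.01],[0.003,0,0,0,0,0,0.01],[0.005,0,0,0,0,0,0.01],[0.006,0,0,0,0,0,0.01],[0.006,0,0,0,0,0,0.01],[0.006,0,0,0,0,0,0.01],[0.005,0,0,0,0,0,0.01],[0.002,0,0,0,0,0,0.01],[0,0,0,0,0,0,0.01],[0,0,0,0,0,0,0.01]]
  force: 25

```text
time_s: 5.1
tool_pos: [0.6292, -0.0983, 0.1003]
tool_rot: [-180.0, 0.0, 91.4]
force: [-3.1, 0.0, 5.8]
grip_width: 0.026
grasp_force: 25.0
```

>>> play_rows:
  steps:
    - [[0,0,0,0,0,0,0.06],[0,0,0,0,0,0,0.06],[0,0,0,0,0,0,0.06],[0,0,-0.02,0,0,0,0.06],[0,0,-0.04,0,0,0,0.06],[0,0,-0.05,0,0,0,0.06],[0,0,-0.03,0,0,0,0.06],[0.03,-0.02,0,0,0,0,0.06],[0.037,-0.029,0,0,0,0,0.06],[0.036,-0.029,0,0,0,0,0.06],[0.036,-0.029,0,0,0,0,0.06],[0.036,-0.029,0,0,0,0,0.06]]

```text
time_s: 6.3
tool_pos: [0.4881, 0.0743, 0.2393]
tool_rot: [180.0, 0.0, 91.4]
force: [-0.1, 0.2, 0.4]
grip_width: 0.0603
grasp_force: 0.0
```

Run:
```python
from h import *
plan([.4248,.1676,.2],91.4,6)
for n,b in(("top",(285,140,345,190)),("side",(225,160,315,240))):
    c=read_camera(n);a=c["frame"][b[1]:b[3],b[0]:b[2],::-1]
    a=cv2.resize(a,(400,int(400*(b[3]-b[1])/(b[2]-b[0]))),interpolation=cv2.INTER_CUBIC)
    cv2.imwrite(f"pics/{n}1.png",a);g=a if n=="top" else np.hstack([np.vstack([x,np.zeros((400,400,3),np.uint8)])[:400] for x in(g,a)])
cv2.imwrite("pics/pair1.png",g)
```

```text
6.3 [0.4881 0.0743 0.2393] [1.7998e+02 1.0000e-02 9.1380e+01] [-0.09  0.23  0.38]
[[0.016,-0.01,0.007,0,0,-0.0,0.07],[0.016,-0.01,0.006,0,0,-0.0,0.07],[0.015,-0.011,0.007,0,0,-0.0,0.07],[0.016,-0.01,0.006,0,0,-0.0,0.07],[0.016,-0.01,0.007,0,0,-0.0,0.07],[0.016,-0.01,0.006,0,0,-0.0,0.07]]
```

View pics/pair1.png

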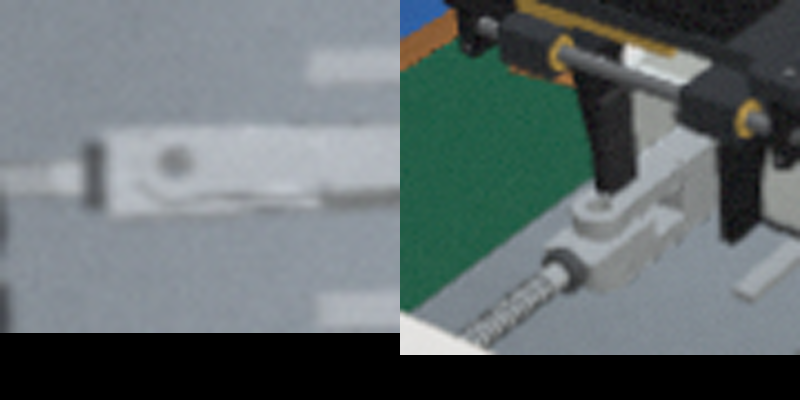

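The top view shows the fork hole at about (311,163.7), now over the tongue. In the side view the gripper partly hides the neck. Next is the pin.

>>> play_rows:
  steps:
    - [[0.016,-0.01,0.005,0,0,0,0.06],[0.016,-0.01,0.015,0,0,0,0.06],[0.015,-0.011,0.02,0,0,0,0.06],[0.016,-0.01,0.02,0,0,0,0.06],[0.016,-0.01,0.02,0,0,0,0.06],[0.016,-0.01,0.02,0,0,0,0.06],[0,0,0.025,0,0,0,0.06],[0,0,0.02,0,0,0,0.06],[0,0,0.011,0,0,0,0.06],[0,0,0,0,0,0,0.06],[0,0,0,0,0,0,0.06]]

```text
time_s: 7.5
tool_pos: [0.4265, 0.1667, 0.0839]
tool_rot: [180.0, -0.0, 91.3]
force: [-0.4, -0.2, -0.2]
grip_width: 0.0605
grasp_force: 0.0
```

Run:
```python
from h import *
print(get_obs()["tool_pos"],get_obs()["force"])
for n,b in(("top",(195,205,295,280)),("side",(225,225,345,375))):
    c=read_camera(n);a=c["frame"][b[1]:b[3],b[0]:b[2],::-1]
    a=cv2.resize(a,(400,int(400*(b[3]-b[1])/(b[2]-b[0]))),interpolation=cv2.INTER_CUBIC)
    g=a if n=="top" else np.hstack([np.vstack([x,np.zeros((500,400,3),np.uint8)])[:500] for x in(g,a)])
cv2.imwrite("pics/pair2.png",g)
```

```text
[0.42646112 0.16665258 0.08386667] [-0.40662814 -0.18687968 -0.15949317]
```

View pics/pair2.png

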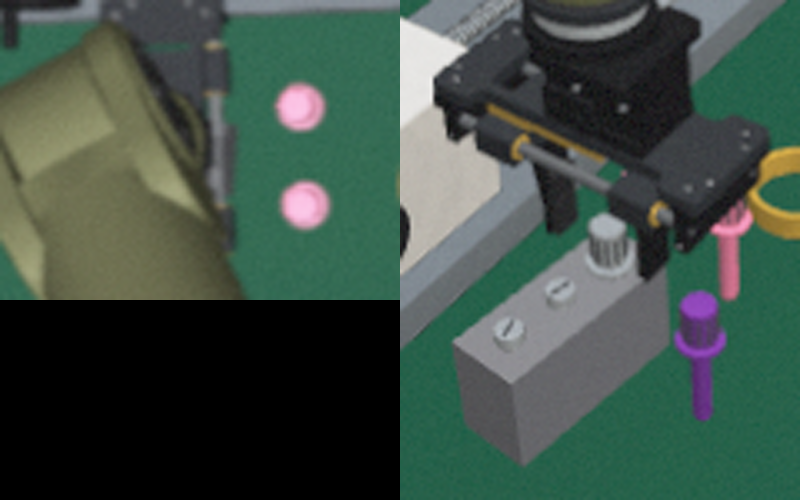

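The side view shows the grey knob at about (605,235) in the pair picture, between the open fingers. Closing.

>>> play_rows:
  steps:
    - [[0.001,-0.0015,0.001,0,0,0,0.05],[0,0,0,0,0,0,0.03],[0,0,0,0,0,0,0.015],[0,0,0,0,0,0,0.01],[0,0,0,0,0,0,0.01],[0,0,0,0,0,0,0.01],[0,0,0,0,0,0,0.01],[0,0,0,0,0,0,0.01],[0,0,0,0,0,0,0.01]]
  force: 20

```text
time_s: 8.5
tool_pos: [0.4245, 0.1674, 0.0826]
tool_rot: [-180.0, 0.0, 91.4]
force: [-0.4, -0.1, 1.6]
grip_width: 0.0214
grasp_force: 20.0
```

```bash
python3 -c "
from h import *
print(get_obs())"
```

```text
{'time_s': 8.5, 'qpos': array([ 24.31046721,   5.19665403, -50.35601343, 117.64931435,
         4.66714436,  59.12242148, -26.95476716]), 'joint_velocities': array([ 0.03075983, -0.03552191, -0.02130493,  0.03419721,  0.0209066 ,
        0.01170859, -0.10114935]), 'effort': array([-2.82670482e-02, -2.21937883e+01, -1.91612877e+00, -2.71670955e+01,
       -6.21980662e-02, -1.66866118e-01,  2.29122139e-03]), 'tool_pos': array([0.42454816, 0.16740406, 0.08255456]), 'tool_rot': array([-1.79994171e+02,  8.34980874e-03,  9.13745233e+01]), 'force': array([-0.39403224, -0.05410996,  1.58329832]), 'wrist_torque': array([-0.05965037, -0.01426746, -0.00444661]), 'grasp_force': 19.999955082312226, 'grip_width': 0.021408958066307965}
```

>>> play_rows:
  steps:
    - [[0,0,-0.005,0,0,0,0.01],[0,0,-0.015,0,0,0,0.01],[0,0,-0.03,0,0,0,0.01],[0,0,-0.04,0,0,0,0.01],[0,0,-0.04,0,0,0,0.01],[0,0,-0.022,0,0,0,0.01],[-0.02,0.02,0,0,0,0,0.01],[-0.03,0.032,0,0,0,0,0.01],[-0.03,0.032,0,0,0,0,0.01],[-0.03,0.032,0,0,0,0,0.01],[-0.03,0.032,0,0,0,0,0.01],[-0.02,0.03,0,0,0,0,0.01]]

```text
time_s: 9.7
tool_pos: [0.6076, 0.0083, 0.234]
tool_rot: [-179.9, 0.1, 91.2]
force: [0.3, -0.1, -0.7]
grip_width: 0.0216
grasp_force: 20.0
```

Run:
```python
from h import *
plan([.6275,-.0185,.215],91.4,3)
c=read_camera("side");b=(225,150,345,250);a=c["frame"][b[1]:b[3],b[0]:b[2],::-1]
cv2.imwrite("pics/s3.png",cv2.resize(a,None,fx=5,fy=5,interpolation=cv2.INTER_CUBIC))
```

```text
9.7 [0.6076 0.0083 0.234 ] [-1.7995e+02  6.0000e-02  9.1190e+01] [ 0.35 -0.08 -0.67]
[[-0.009,0.006,0.006,0,0,-0.001,0.07],[-0.009,0.007,0.007,0,0,-0.001,0.07],[-0.009,0.006,0.006,0,0,-0.001,0.07]]
```

View pics/s3.png

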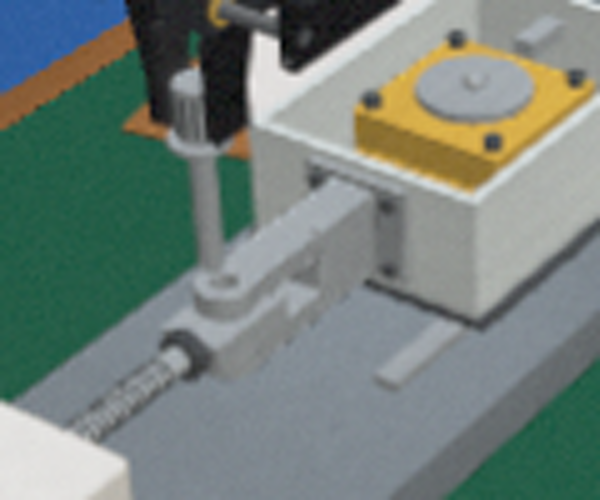

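The side picture shows the pin hanging upright, its collar at about (264,178), and the fork hole free at about (269.4,206.8). I'll use the held pin to correct the camera bias.

Run:
```python
from h import *
o=get_obs();print(o["tool_pos"],o["tool_rot"])
c=read_camera("side");t=read_camera("top");p=o["tool_pos"]
print("pred collar",proj(c,p-[0,0,.0076]),"pred tip",proj(c,p-[0,0,.0746]))
h=at_z(c,269.4,206.8,.128);print("hole side",h,"top",at_z(t,310.97,163.7,.128))
for q in((.6275,-.0185,.128),(.6275,-.0165,.128),(.6275,-.0205,.128)):print(q,proj(c,np.array(q)),proj(t,np.array(q)))
```

```text
[0.61177309 0.00380897 0.23265032] [1.79891964e+02 6.40790785e-02 9.08790379e+01]
pred collar [264.82400282 176.23273313] pred tip [267.08897034 201.40544203]
hole side [ 0.62348863 -0.01465505  0.128     ] top [ 0.62790796 -0.01911095  0.128     ]
(0.6275, -0.0185, 0.128) [269.16586513 205.48277582] [310.73430218 163.85955684]
(0.6275, -0.0165, 0.128) [268.61338664 205.8793902 ] [309.95718157 163.86730772]
(0.6275, -0.0205, 0.128) [269.71728622 205.08694771] [311.51141091 163.85182921]
```

>>> play_rows:
  steps:
    - [[-0.007,0.005,0.006,0,0,0,0.01],[-0.007,0.005,0.006,0,0,0,0.01],[-0.005,0.003,0.005,0,0,0,0.01],[0,0,0,0,0,0,0.01],[0,0,0,0,0,0,0.01],[0,0,0,0,0,0,0.01],[0,0,0,0,0,0,0.01]]

```text
time_s: 10.55
tool_pos: [0.6198, -0.0064, 0.218]
tool_rot: [180.0, 0.0, 91.4]
force: [0.1, 0.7, -1.7]
grip_width: 0.0212
grasp_force: 20.0
```

>>> play_rows:
  steps:
    - [[-0.0065,0.0037,0.002,0,0,0,0.01],[-0.0063,0.0037,0.002,0,0,0,0.01],[0,0,0,0,0,0,0.01],[0,0,0,0,0,0,0.01],[0,0,0,0,0,0,0.01],[0,0,0,0,0,0,0.01]]

```text
time_s: 11.15
tool_pos: [0.6275, -0.0191, 0.2136]
tool_rot: [180.0, -0.0, 91.4]
force: [-0.8, -0.2, -2.6]
grip_width: 0.0213
grasp_force: 20.0
```

Run:
```python
from h import *
print(get_obs()["tool_pos"])
c=read_camera("side");b=(235,165,305,225);a=c["frame"][b[1]:b[3],b[0]:b[2],::-1]
cv2.imwrite("pics/s4.png",cv2.resize(a,None,fx=8,fy=8,interpolation=cv2.INTER_CUBIC))
p=get_obs()["tool_pos"]
print((proj(c,p-[0,0,.0746])-[235,165])*8,(proj(c,np.r_[p[:2],.128])-[235,165])*8)
```

```text
[ 0.62746274 -0.01914881  0.21359369]
[272.2162158  291.78561698] [274.94502175 322.79977566]
```

View pics/s4.png

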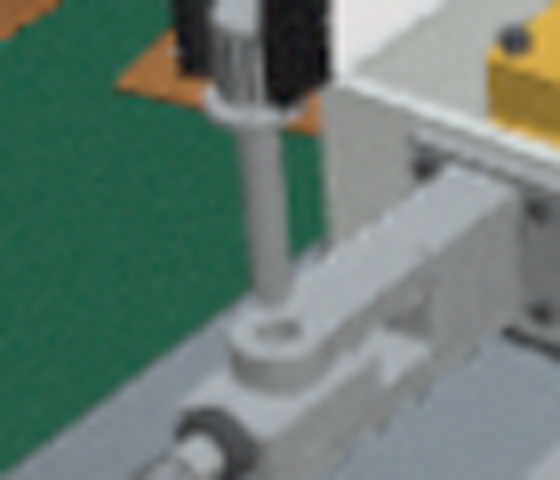

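The side crop shows the tip at (272,302), with the hole centre at (279,330) a little towards −y. I'll shift about 1.2 mm and ease down.

>>> play_rows:
  steps:
    - [[-0.0012,0,0.004,0,0,0,0.01],[0,0,0.004,0,0,0,0.01],[0,0,0.002,0,0,0,0.01],[0,0,0.001,0,0,0,0.01],[0,0,0.001,0,0,0,0.01],[0,0,0,0,0,0,0.01],[0,0,0,0,0,0,0.01],[0,0,0,0,0,0,0.01]]

```text
time_s: 12.0
tool_pos: [0.6276, -0.0207, 0.2017]
tool_rot: [180.0, 0.0, 91.4]
force: [-0.2, 0.8, -1.1]
grip_width: 0.0213
grasp_force: 20.0
```

>>> play_rows:
  steps:
    - [[0,0,0.001,0,0,0,0.01],[0,0,0.001,0,0,0,0.01],[0,0,0,0,0,0,0.01],[0,0,0,0,0,0,0.01]]

```text
time_s: 12.4
tool_pos: [0.6275, -0.0207, 0.1995]
tool_rot: [-180.0, 0.0, 91.4]
force: [0.1, -0.0, -1.7]
grip_width: 0.0215
grasp_force: 20.0
```

>>> play_rows:
  steps:
    - [[0,0,0.001,0,0,0,0.01],[0,0,0.001,0,0,0,0.01],[0,0,0.001,0,0,0,0.01],[0,0,0,0,0,0,0.01],[0,0,0,0,0,0,0.01]]

```text
time_s: 12.9
tool_pos: [0.6275, -0.0207, 0.1964]
tool_rot: [-180.0, -0.0, 91.4]
force: [-0.1, 0.0, -1.4]
grip_width: 0.0216
grasp_force: 20.0
```

>>> play_rows:
  steps:
    - [[0,0,0.001,0,0,0,0.01],[0,0,0.001,0,0,0,0.01],[0,0,0.001,0,0,0,0.01],[0,0,0.001,0,0,0,0.01],[0,0,0,0,0,0,0.01],[0,0,0,0,0,0,0.01]]

```text
time_s: 13.5
tool_pos: [0.6275, -0.0207, 0.1924]
tool_rot: [-180.0, 0.0, 91.4]
force: [-1.2, 0.9, -1.6]
grip_width: 0.0209
grasp_force: 20.0
```

>>> play_rows:
  steps:
    - [[0,0,0.002,0,0,0,0.01],[0,0,0.002,0,0,0,0.01],[0,0,0.002,0,0,0,0.01],[0,0,0,0,0,0,0.01],[0,0,0,0,0,0,0.01]]

```text
time_s: 14.0
tool_pos: [0.6274, -0.0207, 0.1863]
tool_rot: [-180.0, -0.0, 91.4]
force: [0.2, 1.3, -1.6]
grip_width: 0.0215
grasp_force: 20.0
```

>>> play_rows:
  steps:
    - [[0,0,0.001,0,0,0,0.01],[0,0,0.001,0,0,0,0.01],[0,0,0,0,0,0,0.01],[0,0,0,0,0,0,0.01]]

```text
time_s: 14.4
tool_pos: [0.6275, -0.0207, 0.1844]
tool_rot: [-180.0, 0.0, 91.4]
force: [0.3, 0.1, -1.1]
grip_width: 0.0216
grasp_force: 20.0
```

Tip at about 0.110 with no contact. I'll probe on in 1 mm steps.

>>> play_rows:
  steps:
    - [[0,0,0.001,0,0,0,0.01],[0,0,0.001,0,0,0,0.01],[0,0,0,0,0,0,0.01],[0,0,0,0,0,0,0.01]]

```text
time_s: 14.8
tool_pos: [0.6276, -0.0206, 0.1825]
tool_rot: [180.0, -0.0, 91.4]
force: [-0.5, 1.3, -0.7]
grip_width: 0.0211
grasp_force: 20.0
```

>>> play_rows:
  steps:
    - [[0,0,0.001,0,0,0,0.01],[0,0,0.001,0,0,0,0.01],[0,0,0,0,0,0,0.01],[0,0,0,0,0,0,0.01]]

```text
time_s: 15.2
tool_pos: [0.6274, -0.0206, 0.1803]
tool_rot: [-180.0, -0.0, 91.4]
force: [0.2, 0.7, -0.8]
grip_width: 0.0215
grasp_force: 20.0
```

>>> play_rows:
  steps:
    - [[0,0,0.001,0,0,0,0.01],[0,0,0.001,0,0,0,0.01],[0,0,0.001,0,0,0,0.01],[0,0,0.001,0,0,0,0.01],[0,0,0,0,0,0,0.01],[0,0,0,0,0,0,0.01]]

```text
time_s: 15.8
tool_pos: [0.6275, -0.0207, 0.1764]
tool_rot: [-180.0, -0.0, 91.4]
force: [0.2, 1.8, -1.0]
grip_width: 0.0213
grasp_force: 20.0
```

>>> play_rows:
  steps:
    - [[0,0,0.002,0,0,0,0.01],[0,0,0.002,0,0,0,0.01],[0,0,0,0,0,0,0.01],[0,0,0,0,0,0,0.01]]

```text
time_s: 16.2
tool_pos: [0.6274, -0.0207, 0.1722]
tool_rot: [-180.0, -0.0, 91.4]
force: [0.0, 1.1, -2.2]
grip_width: 0.0213
grasp_force: 20.0
```

>>> play_rows:
  steps:
    - [[0,0,0.001,0,0,0,0.01],[0,0,0.001,0,0,0,0.01],[0,0,0.001,0,0,0,0.01],[0,0,0.001,0,0,0,0.01],[0,0,0.001,0,0,0,0.01],[0,0,0,0,0,0,0.01],[0,0,0,0,0,0,0.01]]

```text
time_s: 16.9
tool_pos: [0.6275, -0.0207, 0.1674]
tool_rot: [-180.0, -0.0, 91.4]
force: [-0.0, 1.4, -0.9]
grip_width: 0.0214
grasp_force: 20.0
```

>>> play_rows:
  steps:
    - [[0,0,0.001,0,0,0,0.01],[0,0,0.001,0,0,0,0.01],[0,0,0.001,0,0,0,0.01],[0,0,0.001,0,0,0,0.01],[0,0,0,0,0,0,0.01],[0,0,0,0,0,0,0.01]]

```text
time_s: 17.5
tool_pos: [0.6275, -0.0207, 0.1633]
tool_rot: [-180.0, -0.0, 91.4]
force: [-0.7, 2.6, -1.3]
grip_width: 0.0211
grasp_force: 20.0
```

>>> play_rows:
  steps:
    - [[0,0,0.002,0,0,0,0.01],[0,0,0.002,0,0,0,0.01],[0,0,0.002,0,0,0,0.01],[0,0,0.002,0,0,0,0.01],[0,0,0.002,0,0,0,0.01],[0,0,0,0,0,0,0.01],[0,0,0,0,0,0,0.01]]

```text
time_s: 18.2
tool_pos: [0.6274, -0.0207, 0.1531]
tool_rot: [-180.0, -0.0, 91.4]
force: [-0.4, 2.9, -1.8]
grip_width: 0.0213
grasp_force: 20.0
```

>>> play_rows:
  steps:
    - [[0,0,0.002,0,0,0,0.01],[0,0,0.002,0,0,0,0.01],[0,0,0.002,0,0,0,0.01],[0,0,0.002,0,0,0,0.01],[0,0,0.002,0,0,0,0.01],[0,0,0,0,0,0,0.01],[0,0,0,0,0,0,0.01]]

```text
time_s: 18.9
tool_pos: [0.6275, -0.0205, 0.1432]
tool_rot: [-180.0, -0.0, 91.4]
force: [-0.6, 3.1, -1.8]
grip_width: 0.0216
grasp_force: 20.0
```

>>> play_rows:
  steps:
    - [[0.0005,0,0.001,0,0,0,0.01],[0,0,0.002,0,0,0,0.01],[0,0,0.002,0,0,0,0.01],[0,0,0,0,0,0,0.01],[0,0,0,0,0,0,0.01]]

```text
time_s: 19.4
tool_pos: [0.6274, -0.0203, 0.1382]
tool_rot: [-180.0, 0.0, 91.4]
force: [-0.0, 3.4, -0.8]
grip_width: 0.0214
grasp_force: 20.0
```

>>> play_rows:
  steps:
    - [[0,0,0.0005,0,0,0,0.01],[0,0,0.0005,0,0,0,0.01],[0,0,0,0,0,0,0.01],[0,0,0,0,0,0,0.01]]

```text
time_s: 19.8
tool_pos: [0.6275, -0.0202, 0.1376]
tool_rot: [180.0, 0.0, 91.4]
force: [-2.4, 3.2, 1.0]
grip_width: 0.0215
grasp_force: 20.0
```

>>> play_rows:
  steps:
    - [[0.0003,0,0.0005,0,0,0,0.01],[0,0,0.0003,0,0,0,0.01],[0,0,0,0,0,0,0.01],[0,0,0,0,0,0,0.01]]

```text
time_s: 20.2
tool_pos: [0.6275, -0.0201, 0.1368]
tool_rot: [180.0, 0.0, 91.4]
force: [-2.2, 3.2, 2.4]
grip_width: 0.0212
grasp_force: 20.0
```

>>> play_rows:
  steps:
    - [[0,0,0,0,0,0,0.04],[0,0,0,0,0,0,0.05],[0,0,0,0,0,0,0.06],[0,0,0,0,0,0,0.06],[0,0,0,0,0,0,0.06]]

```text
time_s: 20.7
tool_pos: [0.6276, -0.0204, 0.1366]
tool_rot: [180.0, 0.0, 91.4]
force: [-0.4, -0.3, -0.4]
grip_width: 0.0533
grasp_force: 0.0
```

>>> play_rows:
  steps:
    - [[0,0,-0.01,0,0,0,0.06],[0,0,-0.03,0,0,0,0.06],[0,0,-0.04,0,0,0,0.06],[0,0,-0.04,0,0,0,0.06],[-0.03,-0.03,0,0,0,0,0.06],[-0.03,-0.03,0,0,0,0,0.06],[-0.03,-0.03,0,0,0,0,0.06],[-0.03,-0.02,0,0,0,0,0.06],[0,0,0,0,0,0,0.06],[0,0,0,0,0,0,0.06],[0,0,0,0,0,0,0.06]]

```text
time_s: 21.8
tool_pos: [0.5212, -0.1412, 0.2573]
tool_rot: [179.9, -0.0, 91.5]
force: [0.2, 0.2, 0.3]
grip_width: 0.06
grasp_force: 0.0
```

Run:
```python
from h import *
o=get_obs();print(o["time_s"],o["tool_pos"],o["grip_width"])
for n,b in(("top",(275,130,355,190)),("side",(225,150,325,250))):
    c=read_camera(n);a=c["frame"][b[1]:b[3],b[0]:b[2],::-1]
    a=cv2.resize(a,(400,int(400*(b[3]-b[1])/(b[2]-b[0]))),interpolation=cv2.INTER_CUBIC)
    print((proj(c,np.array([.6275,-.02,.16]))-b[:2])*400/(b[2]-b[0]))
    g=a if n=="top" else np.hstack([np.vstack([x,np.zeros((400,400,3),np.uint8)])[:400] for x in(g,a)])
cv2.imwrite("pics/end.png",g)
```

```text
21.8 [ 0.52116367 -0.14116216  0.2573451 ] 0.06003562483140502
[181.70376692 157.84046987]
[174.33420733 175.22755744]
```

View pics/end.png

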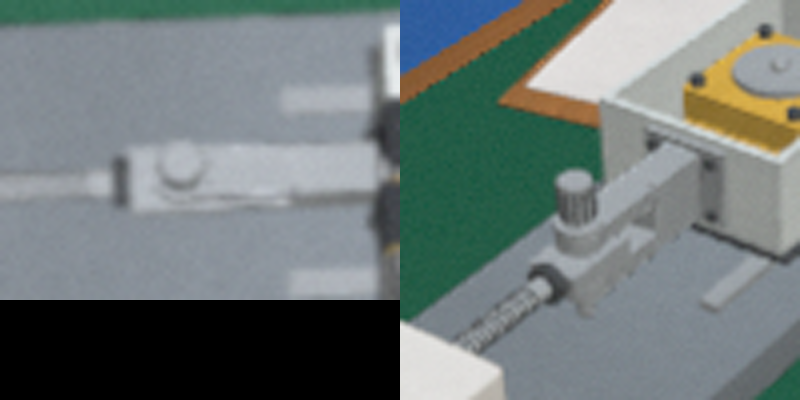

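The pin is seated: the side view shows its collar on the fork (knob top at about (575,180)) and its tip just showing below the lower knuckle. The gripper is clear. Handing in.

```bash
python3 -c "
from cell import *
print(sign_off())"
```

```text
the job is handed in; nothing more can be done
None
```

I ran the carriage up, eased the coupling pin down through the fork and tongue until its collar sat on the fork, let go and backed clear. The job is handed in at about 22 s; the hand-in gave no verdict, but the last pictures show the pin seated, and the tool force stayed below about 5 N as the pin went in.

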